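# Seat the stage insert and close its clip

### The arm

A 7-joint arm with a two-finger parallel gripper is mounted at the origin on the work surface. World frame = base frame: x ahead of the robot, y to its left, z up, the work surface at z = 0. Lengths are in m, angles in rad, forces in N, time in s.
With the tool pointing down it reaches from about 0.425 to 0.8 m from the base axis. Payload 8.3 kg.
Tool frame: the origin (TCP) lies on the mounting face of the last link; the fingertips stand 173 mm ahead of it and the grasp point (between the pads) lies 155 mm ahead of it; x points along the fingers, y is the direction in which the jaws open and shut, and the axes are right-handed (so a half turn about x gives the same grasp; the last joint's range is limited). The gripper opens to 85 mm and grips with 20 to 120 N. Pads are 22 mm wide; open, the fingers measure 114 mm over their backs; the gripper's body (76 mm by 85 mm) begins 54 mm behind the grasp point. The pads swing forward as they close: fully open they stand 13 mm farther back than shut.
Start: joints at [1.258, 0.383, 0.016, 1.37, -0.006, 1.388, -0.046], TCP at [0.155, -0.606, 0.405] pointing down, gripper open.
Joint ranges: [-2.95, 2.95], [-0.25, 2.06], [-1.52, 1.56], [0.18, 2.33], [-1.44, 4.58], [0.02, 2.06], [-3.01, 3.01]. Speed limits (rad/s): [2.39, 2.39, 3.01, 3.01, 3.14, 3.14, 3.14].

### API

Orientations are given as a unit quaternion [w, x, y, z].
In Python, from station import telemetry, eyes, sign_off gives the robot as it stands. The module is installed in compiled form; this text tells all that it offers.
- The arm moves only by the tool arm_command, never from a script. Its argument "motion" is a list of rows, each a list of 7 numbers: the shift along the tool's x, y, z each as a share of 5 cm, from -1 to 1, then the turn, a rotation vector about the tool's x, y, z each as a share of 90 degrees, from -1 to 1, then the closure, from -1 (fully open) to 1 (shut). In form: [[x, y, z, rx, ry, rz, jaw], ...]. A call has 1 to 12 rows; each row shifts and turns the commanded pose from where the row before left it, along the tool's axes as they then stand; what a row does not reach is not made up. A row lasts 1/8 s, in which the tool goes at most 62.5 mm and 10.7 degrees, less where a joint would pass 70% of its speed; a pose out of reach is approached as far as the arm can. A call with a number of a shift or a turn outside -1 to 1 is refused whole. A call with a gripper value outside its range is refused whole. The fingers move at their own pace and stop on an object; "squeeze" is the grip in N (left out, the last holds). Time passes only in rows, so rows that do not move let the fingers close. It gives the time, the measured TCP pose, the force and the opening at its end, in the units of the state.
- telemetry.state(): the state, without advancing time (a new reading comes with each control period).
- eyes.capture(name): name is "side" or "top" or "wrist"; returns the picture (400x640x3 uint8, red, green, blue); there is no depth.
- eyes.calibration(name): a dict with "fx", "fy", "cx", "cy" (pixels), "position" and "attitude" of the camera in the world; the wrist camera has in their place "tool_from_camera" (4x4, takes a point from camera to tool coordinates, whose origin is the TCP and whose axes are the tool frame's). Camera axes: x right, y down, z forward; pixel columns grow to the right and rows downward; lengths in m; the calibration is good to about 2 mm. A picture is of the moment at which its call begins: read the wrist's pose just before it. calibration takes no time and is no camera call.
- sign_off(): hands the job in, once; it reports no verdict.
The state is a dict: "clock": time; "q": joint angles; "joint_velocities": joint speeds; "joint_torque": joint torques, N m; "tool_pos": TCP position; "tcp_rot": TCP orientation; "wrist_force": force on the tool from outside, world axes, zero at the start; "ft_torque": the same for the moment, N m; "width": finger opening in m.
Only numpy, scipy, OpenCV 4.12 (cv2) and the standard library are available. Lean on these libraries where they do the work, as an engineer would, in place of code of your own. Each camera call takes 0.05 s, during which the arm holds its last target. There are 200 camera calls.

### The job

On the microscope stage, push the loose brass insert along the plate with the fingertips until it drops fully home in the round recess, then push the clip's red post round to its stop so that the clip lies over the insert's edge. Do not pick up or carry the insert: it is only to be slid. Leave the dish, the objective and the bottle where they stand.

Things in the scene. Friction and masses are not known exactly. Their poses are not given: they have to be found in the camera images.
- microscope: Fixed microscope stand. Origin on the bench under the middle of its stage; z up. Its stage is a flat bright aluminium plate, 220 mm along the body's x, 340 mm along its y, top surface 175 mm above the bench, on a slightly larger black slab (240 x 360 mm). The stand differs in position and yaw from run to run.
- recess (a point): Centre of the round recess in the stage plate, at the height of the plate's top surface; axes as the microscope's. Recess 62 mm in diameter, 7 mm deep, with a flat level floor: a black ledge around a clear glass window, 47 mm in diameter and flush with the ledge. Sharp, level rim: nothing stands proud of the plate at it.
- insert: Loose brass disc, 58 mm in diameter, 6 mm thick, about 0.11 kg, with a small glass window in its middle. Origin at the centre of its underside, z up. It starts flat on the plate to the left or right (+y or -y of the microscope) of the recess, its centre 75 to 110 mm off along the microscope's y and up to 50 mm off along x. Seated, its underside is 7 mm and its top 1 mm below the plate's surface.
- clip (a joint): Angle of the swivelling retaining clip about its upright hinge, rad. 0: swung open, arm pointing along the microscope's +y. It grows counter-clockwise seen from above; at 1.57 it meets its stop with the arm pointing along the microscope's -x, over the rim of the recess. Starts between 0 and 0.35; stiff (about 1 to 1.5 N at the post), stays where it is left.
- clip_hinge (a point): The clip's hinge axis at the height of the plate's top surface, fixed on the stage 60 mm to the +x side of the recess centre (microscope axes). The hinge boss is 18 mm in diameter and 9 mm high. The clip's black arm is 12 mm wide, reaches 42 mm from the axis, and lies 2 to 6 mm above the plate.
- clip_post (a point): Centre of the top of the clip's red upright post, moving with the clip: 36 mm from the hinge axis, 10 mm in diameter, standing from 6 to 24 mm above the plate.
- dish: Loose small sample dish with a white lid, 38 mm in diameter, 12 mm high, standing on the stage plate on the other side of the recess from the insert. Origin at the centre of its underside. To be left alone.
- objective: Loose steel microscope objective standing upright on the stage plate near the corner on the +x, -y side, 26 mm in diameter, 42 mm high. Origin at the centre of its underside, z up. To be left alone.
- oil_bottle: Loose small amber bottle with black cap, 32 mm in diameter, 70 mm high, standing on the bench to the left of the stand. Origin at the centre of its underside, z up. To be left alone.
Not all that is in view belongs to the job. What is shaped like the insert but orange or purple is not meant.

How it is judged:
On the way, in this order (a step that is already met when the one before it is completed fails the run):
1. the insert lies fully home in the recess (horizontal distance between insert and recess below 0.004 m and z of insert in the frame of recess between -0.009 and -0.0055 m and angle between insert's own z axis and vertical below 0.05 rad), for 0.2 s.
2. the clip is swung over the seated insert (all of step 1 and value of joint clip above 1.35 rad), for 0.2 s.
At the end, for the whole second after the job is handed in: The insert lies flat in the recess (centre within 4 mm of the recess centre, underside 5.5 to 9 mm below the plate's surface, tilt under 0.05 rad), the clip stands at 1.35 rad or more, and both are at rest (all of step 2 and linear speed of insert below 0.02 m/s and velocity of joint clip between -0.05 and 0.05 rad/s); the robot touches nothing.
It fails at once if the insert is lifted more than 10 mm off the plate, tipped up, or falls off the stage (z of insert in the frame of recess above 0.01 m or z of insert in the frame of recess below -0.02 m or angle between insert's own z axis and vertical above 0.5 rad).
It fails at once if the dish, objective or bottle is moved more than 15 mm or tipped over (distance of any of dish, objective, oil_bottle from where it was at the start of the episode above 0.015 m or angle between any of dish, objective, oil_bottle's own z axis and vertical above 0.4 rad).
It also fails if it takes over 48 s, if anything falls off the work surface, if the arm or the gripper's body presses on something with over 40 N, if the wrist force passes 120 N, or if a joint passes its speed limit or range.

## Working session

There is one attempt and no reset: what is moved stays moved. The work goes in short steps, Python scripts to look and compute and a tool call to move; the robot and the scene stay as the last step left them, time stands still between calls to the robot, and variables do not carry over. Pictures are saved under pics/ and viewed, about 8 in all and at most 12, crops included, and the job is handed in when it is done.

Besides the shell and the picture viewer there is one more tool, called after "Call:" by a JSON object that holds its "op" and its "data". arm_command: Moves the arm, as the interface text tells. Its arguments: {"type":"object","properties":{"motion":{"type":"array"},"squeeze":{"type":"number"}},"required":["motion"]}

```bash
mkdir -p pics; python3 - <<'E'
from station import telemetry, eyes
import cv2,numpy as np
s=telemetry.state(); print({k:np.round(v,3).tolist() for k,v in s.items()})
for n in("top","side"):
    c=eyes.calibration(n); print(n,{k:np.round(v,4).tolist() for k,v in c.items()})
    cv2.imwrite(f"pics/{n}0.png",eyes.capture(n)[:,:,::-1])
c=eyes.calibration("wrist");print(c)
E
```

```text
{'clock': 0.0, 'q': [1.258, 0.384, 0.016, 1.371, -0.006, 1.388, -0.046], 'joint_velocities': [-0.001, 0.001, -0.002, -0.0, 0.001, 0.001, 0.001], 'joint_torque': [-0.001, -62.76, 0.844, -37.182, 0.016, 0.014, 0.0], 'tool_pos': [0.154, -0.605, 0.404], 'tcp_rot': [-0.087, -0.702, -0.089, 0.702], 'wrist_force': [-0.131, 0.027, 0.871], 'ft_torque': [0.025, -0.01, -0.027], 'width': 0.085}
top {'fx': 393.2553, 'fy': 393.2553, 'cx': 316.8321, 'cy': 200.5062, 'position': [0.3557, 0.0494, 0.9849], 'attitude': [-0.0774, 0.7139, -0.6918, 0.0762]}
side {'fx': 402.0729, 'fy': 402.0729, 'cx': 324.0179, 'cy': 196.7121, 'position': [0.3362, 0.7065, 0.7563], 'attitude': [0.0597, -0.1555, 0.9016, -0.3991]}
{'fx': 323.4475554371671, 'fy': 323.4475554371671, 'cx': 314.23814881374943, 'cy': 202.65086098877228, 'tool_from_camera': array([[ 8.59620014e-04, -2.80182330e-01,  9.59946417e-01,
         3.08570703e-02],
       [ 9.99999548e-01,  6.31837752e-04, -7.11070785e-04,
        -2.78734357e-04],
       [-4.07300916e-04,  9.59946594e-01,  2.80182747e-01,
        -7.13195646e-02],
       [ 0.00000000e+00,  0.00000000e+00,  0.00000000e+00,
         1.00000000e+00]])}
```

View pics/top0.png

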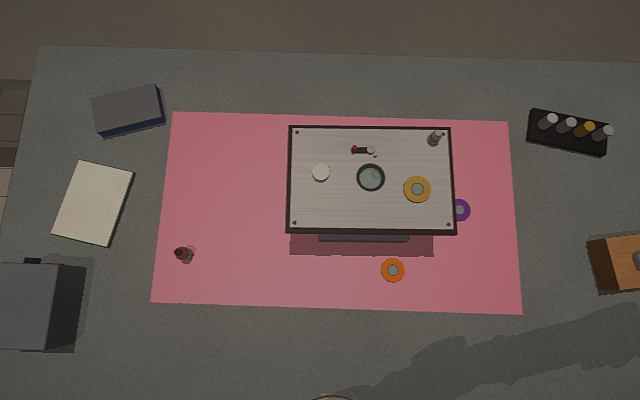

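View pics/side0.png

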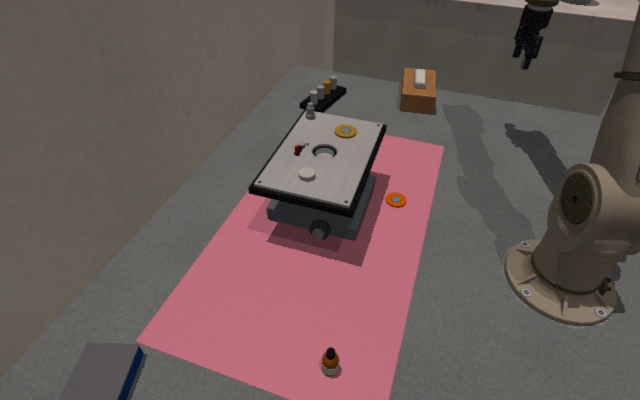

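Candidates for the insert: the yellow-brass disc on the plate at (417,189), the orange ring on the bench at (392,270), and the purple ring at (460,210) below the stage. Only the one at (417,189) is brass and lies on the plate right of the recess (370,177). The dish is at (320,172), the clip post at (354,149) and the objective at (435,138).

```bash
cat > h.py <<'E'
import cv2,numpy as np
from scipy.spatial.transform import Rotation as R
from station import telemetry, eyes
def pose():
    s=telemetry.state(); w,x,y,z=s["tcp_rot"]; return np.array(s["tool_pos"]),R.from_quat([x,y,z,w]),s
def cam(n):
    c=eyes.calibration(n); K=np.array([[c["fx"],0,c["cx"]],[0,c["fy"],c["cy"]],[0,0,1]])
    if n=="wrist":
        p,r,_=pose(); T=np.array(c["tool_from_camera"]); return K,p+r.apply(T[:3,3]),r.as_matrix()@T[:3,:3]
    w,x,y,z=c["attitude"]; return K,np.array(c["position"]),R.from_quat([x,y,z,w]).as_matrix()
def onplane(C,px,z):
    K,p,A=C; px=np.atleast_2d(px).astype(float)
    d=(A@np.linalg.inv(K)@np.c_[px,np.ones(len(px))].T).T
    return p+d*((z-p[2])/d[:,2])[:,None]
def blob(m,minarea=15):
    cs,_=cv2.findContours(m.astype(np.uint8),cv2.RETR_EXTERNAL,cv2.CHAIN_APPROX_NONE)
    return sorted([c for c in cs if cv2.contourArea(c)>=minarea],key=cv2.contourArea,reverse=True)
def circ(P):
    A=np.c_[2*P[:,:2],np.ones(len(P))]; s=np.linalg.lstsq(A,(P[:,:2]**2).sum(1),rcond=None)[0]
    return s[:2],np.sqrt(s[2]+s[0]**2+s[1]**2)
E
python3 - <<'E'
from h import *
for n in("top","side"):
    C=cam(n); im=cv2.imread(f"pics/{n}0.png"); hsv=cv2.cvtColor(im,cv2.COLOR_BGR2HSV); h,s,v=cv2.split(hsv)
    print(n)
    # plate
    pl=(s<50)&(v>120)
    b=[c for c in blob(pl,3000)]
    for c in b: 
        q=cv2.minAreaRect(onplane(C,c[:,0],.175)[:,:2].astype(np.float32)); print("plate",q)
    br=(h>17)&(h<32)&(s>110)&(v>90)
    for c in blob(br,30): print("brass",c[:,0].mean(0),circ(onplane(C,c[:,0],.181)))
    rd=((h<6)|(h>174))&(s>150)&(v>60)
    for c in blob(rd,4): print("red",c[:,0].mean(0),c[:,0].max(0)-c[:,0].min(0),onplane(C,c[:,0].mean(0),.19))
im=cv2.imread("pics/top0.png")[110:245,280:480]; cv2.imwrite("pics/crop0.png",cv2.resize(im,None,fx=4,fy=4,interpolation=cv2.INTER_CUBIC))
E
```

```text
top
plate ((0.5901294946670532, -0.05867023766040802), (0.21921643614768982, 0.33935391902923584), 1.0505993366241455)
plate ((0.5171162486076355, 0.5271172523498535), (0.12278887629508972, 0.16371838748455048), 78.4454345703125)
brass [416.78082192 188.71232877] (array([ 0.56583904, -0.15635903]), np.float64(0.02763953514980974))
brass [589.07142857 125.5       ] (array([ 0.72033048, -0.53680959]), np.float64(0.010834185571787003))
red [354.5 146.8] [3 3] [[ 0.65140691 -0.02319402  0.19      ]]
side
plate ((0.5905680060386658, -0.05734528601169586), (0.21785949170589447, 0.33928778767585754), 1.1025879383087158)
brass [345.26530612 130.42857143] (array([ 0.56573835, -0.15174091]), np.float64(0.02700690089114197))
red [296.1875 148.625 ] [3 6] [[ 0.64970165 -0.02076494  0.19      ]]
```

View pics/crop0.png

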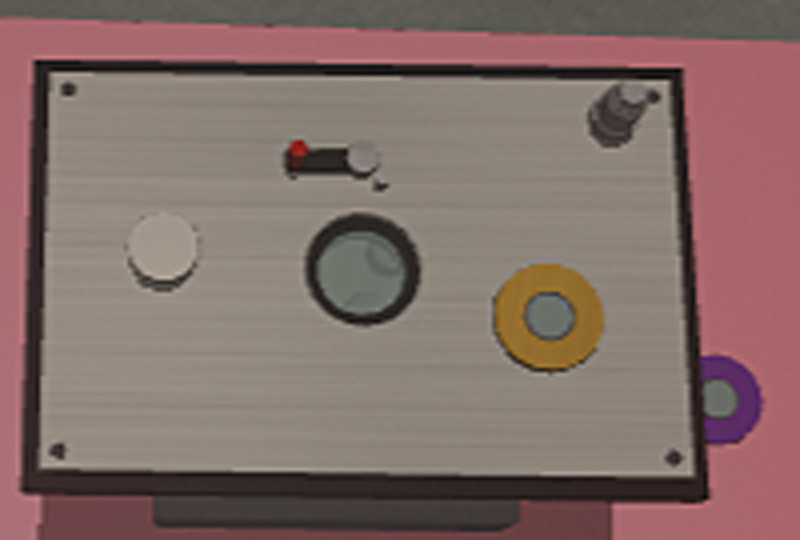

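The crop confirms it: brass disc with a small window on the plate, crop centre (549,317), right of the recess at (362,269). I'll get the recess and clip angle, then move.

```bash
python3 - <<'E'
from h import *
for n,roi in(("top",(350,157,392,199)),("side",(308,140,342,163))):
    C=cam(n); im=cv2.imread(f"pics/{n}0.png"); g=cv2.cvtColor(im,cv2.COLOR_BGR2GRAY)
    x0,y0,x1,y1=roi; m=np.zeros_like(g); m[y0:y1,x0:x1]=g[y0:y1,x0:x1]<90
    c=blob(m)[0]; print(n,"recess",circ(onplane(C,c[:,0],.175)),c[:,0].min(0),c[:,0].max(0))
p,r,s=pose(); print(r.as_matrix().round(3),p)
print("yaw rot z: tool z",r.apply([0,0,1]))
E
```

```text
top recess (array([ 0.59036015, -0.05894556]), np.float64(0.030011266550552463)) [356 163] [384 191]
side recess (array([ 0.59091749, -0.05614822]), np.float64(0.02399162000386585)) [312 144] [336 156]
[[-0.     0.247 -0.969]
 [ 0.002 -0.969 -0.247]
 [-1.    -0.002  0.   ]] [ 0.15450343 -0.60545377  0.40378088]
yaw rot z: tool z [-9.68954162e-01 -2.47240434e-01  2.37061384e-05]
```

Call:
{"op": "arm_command", "data": {"motion": [[-1,0,0,0,0,0,0],[0,-0.04,-1,-0.051,0,0,0],[0,-0.04,-1,-0.051,0,0,0],[0,-0.04,-1,-0.051,0,0,0],[0,-0.04,-1,-0.051,0,0,0],[0,-0.04,-1,-0.051,0,0,0],[0,-0.04,-1,-0.051,0,0,0],[0,-0.04,-1,-0.051,0,0,0],[0,-0.04,-1,-0.051,0,0,0],[0,-0.04,-1,-0.051,0,0,0],[0,-0.04,-1,-0.051,0,0,0],[0,-0.04,-1,-0.051,0,0,0]], "squeeze": 40}}

```text
clock: 1.6
tool_pos: [0.5662, -0.2648, 0.454]
tcp_rot: [-0.379, -0.596, -0.38, 0.597]
wrist_force: [-0.2, -0.1, 0.2]
width: 0.0429
```

Call:
{"op": "arm_command", "data": {"motion": [[0,0,0,-0.06,0,0,0],[0,0,0,0,0,0,0],[0,0,0,0,0,0,0]]}}

```text
clock: 1.98
tool_pos: [0.565, -0.2673, 0.4544]
tcp_rot: [-0.405, -0.579, -0.406, 0.58]
wrist_force: [0.1, -0.3, -0.2]
width: 0.0427
```

```bash
python3 - <<'E'
from h import *
p,r,s=pose(); print(p,r.as_matrix().round(3),s["width"],s["wrist_force"])
np.savez("pics/w1.npz",*cam("wrist"))
cv2.imwrite("pics/w1.png",eyes.capture("wrist")[:,:,::-1])
E
```

```text
[ 0.56499439 -0.26726348  0.454366  ] [[-0.001  0.94  -0.342]
 [-0.    -0.342 -0.94 ]
 [-1.    -0.001  0.   ]] 0.04273813065632385 [ 0.14937123 -0.26815596 -0.1897049 ]
```

View pics/w1.png

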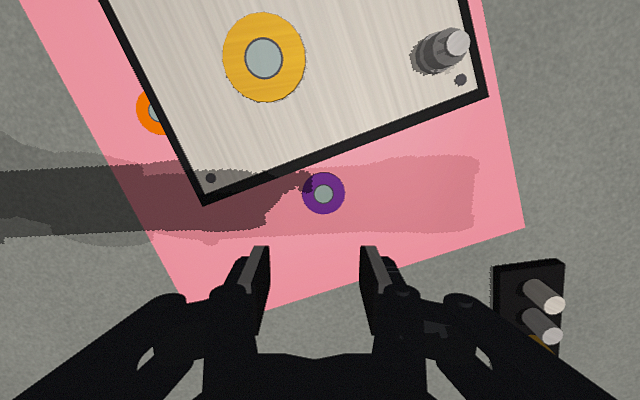

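The wrist view shows the insert at (263,57) on the plate, the purple ring below at (323,193) and the objective at (440,50). I'll move forward to see the insert and recess together.

Call:
{"op": "arm_command", "data": {"motion": [[0,-0.3,-0.8,-0.066,0,0,0],[0,-0.3,-0.8,0,0,0,0],[0,0,0,0,0,0,0],[0,0,0,0,0,0,0]]}}

```text
clock: 2.52
tool_pos: [0.5596, -0.1821, 0.4549]
tcp_rot: [-0.436, -0.557, -0.435, 0.557]
wrist_force: [-0.5, -0.5, -0.1]
width: 0.0426
```

```bash
cat > meas.py <<'E'
import sys
from h import *
n=sys.argv[1]
p,r,s=pose(); C=cam("wrist"); im=eyes.capture("wrist")[:,:,::-1].copy(); cv2.imwrite(f"pics/{n}.png",im)
h_,s_,v=cv2.split(cv2.cvtColor(im,cv2.COLOR_BGR2HSV))
print("tcp",p.round(4),"z",r.apply([0,0,1]).round(3),"F",np.round(s["wrist_force"],2),"w",s["width"],"t",s["clock"])
for c in blob((h_>17)&(h_<32)&(s_>110)&(v>90),300): print("brass",c[:,0].mean(0),circ(onplane(C,c[:,0],.181)),len(c))
for c in blob((h_<6)&(s_>150)&(v>60),20): print("red",c[:,0].mean(0),onplane(C,c[:,0].mean(0),.195))
for c in blob((v<85)&(np.arange(400)[:,None]<230),300):
    P=onplane(C,c[:,0],.175); o,R_=circ(P); print("dark",c[:,0].mean(0).round(),o,R_,np.std(np.hypot(*(P[:,:2]-o).T)).round(4))
E
python3 meas.py w2
```

```text
tcp [ 0.5596 -0.1821  0.4549] z [-0.242 -0.97   0.001] F [-0.53 -0.5  -0.13] w 0.04259771271826858 t 2.525
brass [316.11981567 169.24884793] (array([ 0.56749709, -0.15601652]), np.float64(0.027941998064195197)) 217
dark [ 66. 197.] [ 0.36704159 -0.13376776] 0.04583116007819123 0.0113
dark [230. 159.] [ 0.55396187 -0.10319555] 0.09247387653206691 0.0114
dark [488. 136.] [ 0.64607701 -0.15514334] 0.07862120149443107 0.0121
dark [317.  36.] [ 0.59134176 -0.06078405] 0.026856001594888563 0.0032
dark [465. 181.] [ 0.68022991 -0.19644206] 0.011929133935560781 0.0032
```

View pics/w2.png

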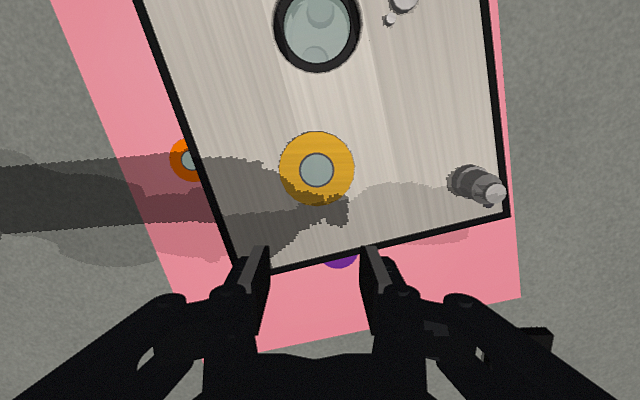

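Insert at (316,169) and recess centre at about (317,27) are in line with the fingers' midline. Next I back off 23 mm and descend behind the insert.

Call:
{"op": "arm_command", "data": {"motion": [[0,0.03,0.46,0,0,0,0],[0.8,0,0,0,0,0,0],[0.8,0,0,0,0,0,0],[0.2,0,0,0,0,0,0],[0,0,0,0,0,0,0],[0,0,0,0,0,0,0]]}}

```text
clock: 3.32
tool_pos: [0.5564, -0.2041, 0.3667]
tcp_rot: [0.437, 0.557, 0.435, -0.556]
wrist_force: [-0.7, -0.4, -0.3]
width: 0.0425
```

Call:
{"op": "arm_command", "data": {"motion": [[0.08,0,0,0,0,0,0],[0.08,0,0,0,0,0,0],[0.04,0,0,0,0,0,0],[0.02,0,0,0,0,0,0],[0,0,0,0,0,0,0]]}}

```text
clock: 3.95
tool_pos: [0.5558, -0.2037, 0.3537]
tcp_rot: [0.436, 0.557, 0.436, -0.557]
wrist_force: [-0.5, -0.1, -0.2]
width: 0.0427
```

```bash
python3 meas.py w3 | head -3
```

```text
tcp [ 0.5558 -0.2037  0.3537] z [-0.239 -0.971 -0.   ] F [-0.53 -0.08 -0.21] w 0.0427275005318692 t 3.95
brass [314.18956044 159.15659341] (array([ 0.56739724, -0.15659608]), np.float64(0.028276476150221226)) 364
dark [ 38. 202.] [ 0.43459537 -0.14516479] 0.0188242207779475 0.0028
```

View pics/w3.png

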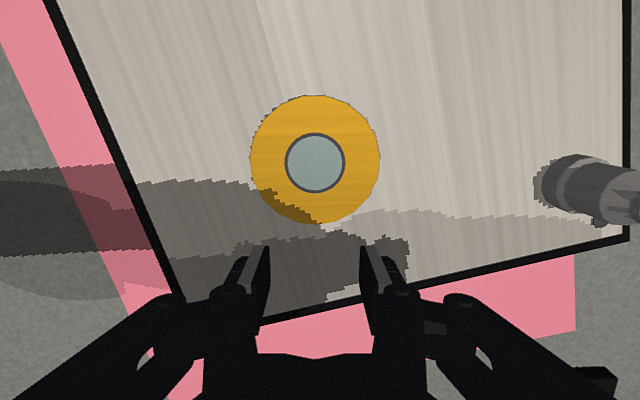

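The insert sits centred ahead of the fingers at (314,159). I'll feel down for the plate.

Call:
{"op": "arm_command", "data": {"motion": [[0.04,0,0,0,0,0,0],[0.02,0,0,0,0,0,0],[0,0,0,0,0,0,0]]}}

```text
clock: 4.38
tool_pos: [0.5558, -0.2037, 0.3506]
tcp_rot: [-0.436, -0.557, -0.436, 0.557]
wrist_force: [-0.3, -0.5, 0.5]
width: 0.043
```

Call:
{"op": "arm_command", "data": {"motion": [[0.02,0,0,0,0,0,0],[0.02,0,0,0,0,0,0],[0,0,0,0,0,0,0]]}}

```text
clock: 4.75
tool_pos: [0.5558, -0.2037, 0.3486]
tcp_rot: [-0.436, -0.557, -0.436, 0.557]
wrist_force: [0.0, -0.3, 0.5]
width: 0.0427
```

Call:
{"op": "arm_command", "data": {"motion": [[0.02,0,0,0,0,0,0],[0.02,0,0,0,0,0,0],[0,0,0,0,0,0,0]]}}

```text
clock: 5.12
tool_pos: [0.5559, -0.2037, 0.3468]
tcp_rot: [0.436, 0.557, 0.436, -0.557]
wrist_force: [-0.1, 0.3, -0.5]
width: 0.0423
```

Call:
{"op": "arm_command", "data": {"motion": [[0.02,0,0,0,0,0,0],[0.02,0,0,0,0,0,0],[0,0,0,0,0,0,0]]}}

```text
clock: 5.5
tool_pos: [0.5558, -0.2036, 0.3467]
tcp_rot: [0.437, 0.557, 0.436, -0.557]
wrist_force: [-5.5, 1.4, 13.3]
width: 0.0426
```

Call:
{"op": "arm_command", "data": {"motion": [[0.02,0,0,0,0,0,0],[0.0,0,0,0,0,0,0],[0,0,0,0,0,0,0]]}}

```text
clock: 5.88
tool_pos: [0.5557, -0.2035, 0.3466]
tcp_rot: [0.437, 0.557, 0.435, -0.556]
wrist_force: [-9.2, 2.9, 20.2]
width: 0.0429
```

Call:
{"op": "arm_command", "data": {"motion": [[0.02,0,0,0,0,0,0],[0.0,0,0,0,0,0,0],[0,0,0,0,0,0,0]]}}

```text
clock: 6.25
tool_pos: [0.5557, -0.2035, 0.3466]
tcp_rot: [0.437, 0.557, 0.435, -0.556]
wrist_force: [-11.4, 4.1, 26.0]
width: 0.0426
```

Plate contact is at TCP z 0.3467. Raise about 2.5 mm above it and push along -z.

Call:
{"op": "arm_command", "data": {"motion": [[-0.13,0,0,0,0,0,0],[0,0,0,0,0,0,0],[0,0,0,0,0,0,0]]}}

```text
clock: 6.62
tool_pos: [0.5558, -0.2038, 0.3486]
tcp_rot: [-0.436, -0.557, -0.436, 0.557]
wrist_force: [0.9, -0.1, -0.1]
width: 0.0426
```

Call:
{"op": "arm_command", "data": {"motion": [[0,0,-0.16,0,0,0,0],[0,0,-0.16,0,0,0,0],[0,0,-0.16,0,0,0,0],[0,0,-0.16,0,0,0,0],[0,0,-0.16,0,0,0,0],[0,0,-0.16,0,0,0,0],[0,0,-0.16,0,0,0,0],[0,0,-0.16,0,0,0,0],[0,0,-0.16,0,0,0,0],[0,0,-0.1,0,0,0,0],[0,0,-0.06,0,0,0,0],[0,0,0,0,0,0,0]]}}

```text
clock: 8.12
tool_pos: [0.575, -0.1259, 0.3493]
tcp_rot: [0.436, 0.557, 0.436, -0.557]
wrist_force: [0.4, 0.1, 0.5]
width: 0.0426
```

```bash
python3 meas.py w4
```

```text
tcp [ 0.575  -0.1259  0.3493] z [-0.239 -0.971 -0.   ] F [0.41 0.06 0.46] w 0.04256804173710706 t 8.125
brass [314.61021505 198.19354839] (array([ 0.58273308, -0.09291844]), np.float64(0.026634912574135514)) 372
dark [313.  96.] [ 0.59177483 -0.05860711] 0.027088809277565535 0.0037
dark [586. 114.] [ 0.70211197 -0.09026488] 0.02978691551578907 0.0145
dark [447.  48.] [ 0.6497779  -0.04666904] 0.013531028413353583 0.0052
dark [ 30. 214.] [ 0.45155892 -0.07100197] 0.012448266324339265 0.0026
dark [ 48. 124.] [ 0.49494026 -0.03800213] 0.031792783847352145 0.0107
```

View pics/w4.png

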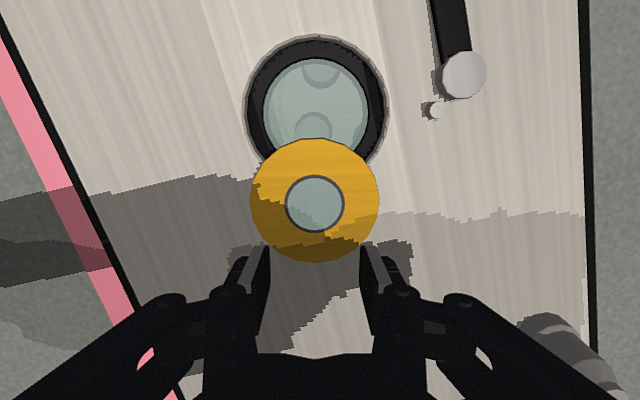

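The disc at (314,200) overlaps the near rim of the recess (rim columns 243–389, top row 35), still well in line, held by both fingers.

```bash
python3 - <<'E'
from h import *
C=cam("wrist");p,r,_=pose()
f=lambda a,z:((onplane(C,a,z)-p)@r.as_matrix()[:,1:]).round(4)  # tool y,z
print("rim L,R,top",f([[243,107],[389,107],[316,35]],.175).tolist())
print("glass L,R,top",f([[262,112],[369,112],[316,58]],.168).tolist())
print("disc L,R,top,bot",f([[250,203],[379,203],[314,138],[314,263]],.181).tolist())
E
```

```text
rim L,R,top [[-0.0304, -0.0721], [0.0317, -0.0721], [0.0006, -0.0998]]
glass L,R,top [[-0.0235, -0.07], [0.0244, -0.07], [0.0006, -0.0923]]
disc L,R,top,bot [[-0.0285, -0.0314], [0.0286, -0.0314], [-0.0002, -0.0597], [-0.0002, -0.0021]]
```

Remaining: 38 mm along -z, 0.6 mm sideways.

Call:
{"op": "arm_command", "data": {"motion": [[0,0.006,-0.12,0,0,0,0],[0,0.006,-0.12,0,0,0,0],[0,0,-0.12,0,0,0,0],[0,0,-0.1,0,0,0,0],[0,0,-0.06,0,0,0,0],[0,0,-0.04,0,0,0,0],[0,0,-0.04,0,0,0,0],[0,0,-0.04,0,0,0,0],[0,0,-0.04,0,0,0,0],[0,0,-0.04,0,0,0,0],[0,0,-0.02,0,0,0,0],[0,0,0,0,0,0,0]]}}

```text
clock: 9.68
tool_pos: [0.5845, -0.0901, 0.3491]
tcp_rot: [0.436, 0.557, 0.436, -0.557]
wrist_force: [1.1, 0.1, -0.2]
width: 0.0425
```

```bash
python3 meas.py w5
```

```text
tcp [ 0.5845 -0.0901  0.3491] z [-0.239 -0.971 -0.   ] F [ 1.11  0.08 -0.17] w 0.04248684235905374 t 9.675
brass [314.62784091 196.46590909] (array([ 0.59236019, -0.05641889]), np.float64(0.025308832234784546)) 352
red [442.85840708  79.32743363] [[ 0.64848185 -0.0218885   0.195     ]]
dark [434. 121.] [ 0.64627915 -0.0382302 ] 0.016804060322547564 0.0062
dark [563. 114.] [ 0.70247767 -0.05188669] 0.029812389219774874 0.0145
dark [314. 202.] [ 0.59125996 -0.06114502] 0.012965524665956603 0.0002
dark [313. 173.] [ 0.59169476 -0.05959876] 0.029408104442572112 0.0013
dark [ 38. 150.] [ 0.49131549 -0.01021385] 0.02499456669332299 0.0084
dark [ 27. 220.] [ 0.45829016 -0.0372542 ] 0.009783080301032608 0.0028
```

View pics/w5.png

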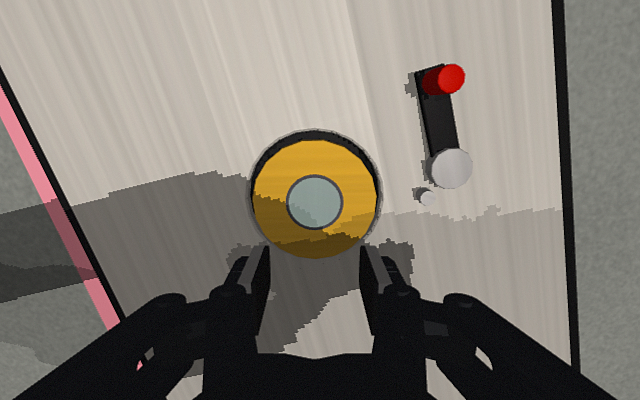

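The disc (314,202) is partly in: a dark gap of about 4 mm at the front rim (row 131–140), rear still on the near rim. Push on slowly.

Call:
{"op": "arm_command", "data": {"motion": [[0,0,-0.02,0,0,0,0],[0,0,-0.02,0,0,0,0],[0,0,-0.02,0,0,0,0],[0,0,0,0,0,0,0],[0,0,0,0,0,0,0]]}}

```text
clock: 10.35
tool_pos: [0.5851, -0.0874, 0.3492]
tcp_rot: [0.436, 0.557, 0.436, -0.557]
wrist_force: [-0.5, -0.6, 0.1]
width: 0.0429
```

```bash
python3 meas.py w6
```

```text
tcp [ 0.5851 -0.0874  0.3492] z [-0.24  -0.971 -0.   ] F [-0.46 -0.62  0.06] w 0.04288007503073336 t 10.35
brass [314.39779006 201.95027624] (array([ 0.5926632 , -0.05531763]), np.float64(0.024639550842835537)) 362
red [441.45045045  87.48648649] [[ 0.64836318 -0.02181131  0.195     ]]
dark [561. 114.] [ 0.70335046 -0.04909893] 0.029857306510927828 0.0146
dark [433. 127.] [ 0.64612391 -0.03828209] 0.016807600080465876 0.0062
dark [314. 176.] [ 0.59170702 -0.05949581] 0.029359240530089332 0.0014
dark [ 37. 152.] [ 0.49023827 -0.00820747] 0.024175441603498077 0.0084
dark [ 27. 220.] [ 0.45881431 -0.0347024 ] 0.009646383162037545 0.0029
```

View pics/w6.png

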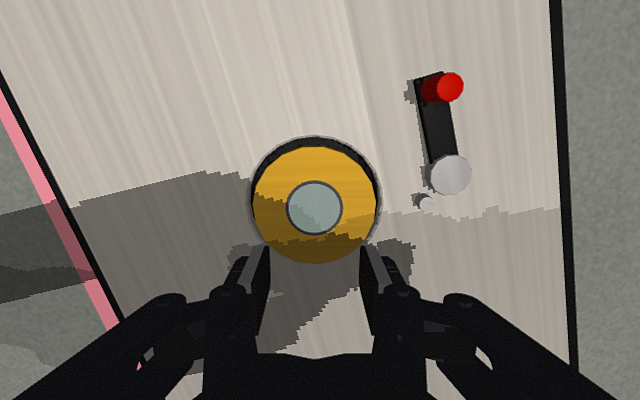

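```bash
python3 - <<'E'
from h import *
C=cam("wrist");p,r,_=pose()
f=lambda a,z:((onplane(C,a,z)-p)@r.as_matrix()[:,1:]).round(4).tolist()
print("rim top, L,R",f([[314,135],[249,204],[381,204]],.175))
for z in(.174,.177,.181): print(z,"disc L,R,top,bot",f([[252,208],[377,208],[314,147],[314,264]],z))
E
```

```text
rim top, L,R [[-0.0002, -0.0604], [-0.0302, -0.0291], [0.0308, -0.0291]]
0.174 disc L,R,top,bot [[-0.0292, -0.0269], [0.0292, -0.0269], [-0.0002, -0.0552], [-0.0002, 0.002]]
0.177 disc L,R,top,bot [[-0.0286, -0.0278], [0.0286, -0.0278], [-0.0002, -0.0555], [-0.0002, 0.0004]]
0.181 disc L,R,top,bot [[-0.0278, -0.029], [0.0278, -0.0291], [-0.0002, -0.0559], [-0.0002, -0.0016]]
```

Call:
{"op": "arm_command", "data": {"motion": [[0,0,-0.02,0,0,0,0],[0,0,-0.02,0,0,0,0],[0,0,0,0,0,0,0],[0,0,0,0,0,0,0]]}}

```text
clock: 10.9
tool_pos: [0.5857, -0.0854, 0.3492]
tcp_rot: [0.436, 0.557, 0.436, -0.557]
wrist_force: [0.2, -0.1, 0.0]
width: 0.0427
```

```bash
python3 meas.py w7
```

```text
tcp [ 0.5857 -0.0854  0.3492] z [-0.239 -0.971 -0.   ] F [ 0.18 -0.11  0.05] w 0.04267283901066208 t 10.9
brass [313.40388769 203.10367171] (array([ 0.59291694, -0.05537609]), np.float64(0.021964213924589377)) 463
red [440.42608696  92.8       ] [[ 0.64829635 -0.02153348  0.195     ]]
dark [560. 114.] [ 0.703467   -0.04697721] 0.029863773217190404 0.0146
dark [433. 132.] [ 0.64634899 -0.03815167] 0.016675189475993644 0.0061
dark [314. 178.] [ 0.5917928  -0.05941188] 0.0293355896710905 0.0014
dark [ 37. 153.] [ 0.49335359 -0.00658726] 0.02560915984933686 0.0077
dark [ 27. 220.] [ 0.45927321 -0.03274304] 0.009502536694640473 0.0028
```

View pics/w7.png

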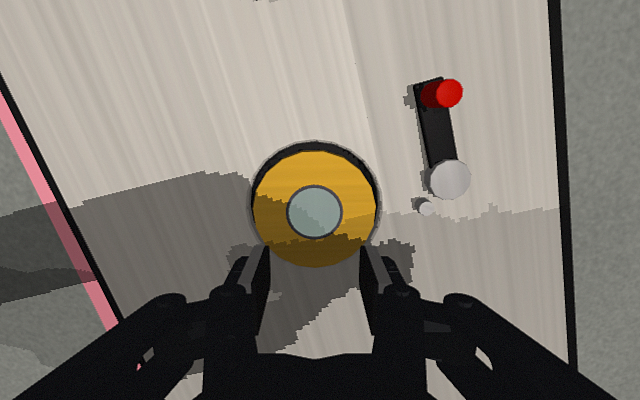

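The disc (314,211) has advanced, with a front gap of about 10 px (rows 141–151); the rear isn't down yet. I'll measure the gap numerically while pushing on.

```bash
cat > gap.py <<'E'
import sys
from h import *
C=cam("wrist");p,r,s=pose()
im=cv2.imread(sys.argv[1]) if len(sys.argv)>1 else eyes.capture("wrist")[:,:,::-1].copy()
cv2.imwrite("pics/last.png",im)
h,sa,v=cv2.split(cv2.cvtColor(im,cv2.COLOR_BGR2HSV)); br=(h>15)&(h<34)&(sa>110)
f=lambda a,z:((onplane(C,a,z)-p)@r.as_matrix()[:,1:]).round(4).tolist()
c=314; rows=np.where(br[90:290,c])[0]+90; t,b=rows[0],rows[-1]; d=t-1
dk=np.where(v[t-25:t,c]<85)[0]; rt=t-25+dk[0] if len(dk) else None
w=[np.where(br[k])[0] for k in range(t,b)]; k=int(np.argmax([x[-1]-x[0] for x in w])); x=w[k]
print("rimtop",rt,"disc top,bot",t,b,"L,R",x[0],x[-1],"row",t+k,"tcp",p.round(4),"F",np.round(s["wrist_force"],1))
print("z tool: rimtop",f([c,rt],.175),"disc front@.174",f([c,t],.174),"rear@.174,.181",f([c,b],.174),f([c,b],.181))
E
python3 gap.py pics/w7.png
```

```text
rimtop 141 disc top,bot 150 267 L,R 255 559 row 194 tcp [ 0.5856 -0.0854  0.3493] F [ 0.2 -0.4 -0.1]
z tool: rimtop [[-0.0002, -0.0579]] disc front@.174 [[-0.0002, -0.0538]] rear@.174,.181 [[-0.0002, 0.0036]] [[-0.0002, -0.0]]
```

Call:
{"op": "arm_command", "data": {"motion": [[0,0,-0.02,0,0,0,0],[0,0,-0.02,0,0,0,0],[0,0,0,0,0,0,0],[0,0,0,0,0,0,0]]}}

```text
clock: 11.45
tool_pos: [0.5861, -0.0835, 0.3492]
tcp_rot: [0.436, 0.557, 0.436, -0.557]
wrist_force: [1.2, 0.5, 0.7]
width: 0.0424
```

```bash
python3 gap.py
```

```text
rimtop 146 disc top,bot 154 270 L,R 255 567 row 200 tcp [ 0.5861 -0.0835  0.3492] F [1.2 0.5 0.7]
z tool: rimtop [[-0.0002, -0.0557]] disc front@.174 [[-0.0002, -0.0521]] rear@.174,.181 [[-0.0002, 0.0052]] [[-0.0002, 0.0015]]
```

Numbers fit a flat disc (57.3 mm span at z 0.174), about 1 mm off the recess centre, with the fingertips no longer moving it. Lift clear, shut the jaws, and check.

Call:
{"op": "arm_command", "data": {"motion": [[-0.4,0,0,0,0,0,0],[-1,0,0,0,0,0,1],[0,0,0.2,0,0,0,1],[0,0,0,0,0,0,1],[0,0,0,0,0,0,1],[0,0,0,0,0,0,1],[0,0,0,0,0,0,1]]}}

```text
clock: 12.38
tool_pos: [0.5837, -0.093, 0.4187]
tcp_rot: [-0.436, -0.556, -0.436, 0.557]
wrist_force: [0.0, -0.3, 0.7]
width: 0.0
```

```bash
python3 meas.py w8; python3 - <<'E'
import cv2
im=cv2.imread("pics/w8.png"); cv2.imwrite("pics/w8c.png",cv2.resize(im[60:300,200:500],None,fx=2.5,fy=2.5,interpolation=cv2.INTER_CUBIC))
E
```

```text
tcp [ 0.5837 -0.093   0.4187] z [-0.239 -0.971 -0.   ] F [ 0.01 -0.28  0.7 ] w 2.9183971552881848e-05 t 12.375
brass [314.48333333 167.375     ] (array([ 0.59176232, -0.05978897]), np.float64(0.027408916332214057)) 240
red [397.26229508  84.6557377 ] [[ 0.6488529  -0.02205526  0.195     ]]
dark [ 53. 213.] [ 0.40745044 -0.04889741] 0.027454410188594017 0.0089
dark [485. 114.] [ 0.70188599 -0.05806502] 0.0440178918881992 0.0215
dark [117. 114.] [ 0.47667302 -0.00245434] 0.04384118975495535 0.0216
dark [395. 111.] [ 0.64524074 -0.03723134] 0.016260398798168832 0.0059
dark [312. 152.] [ 0.59169476 -0.05968329] 0.02948942850863926 0.0012
```

View pics/w8c.png

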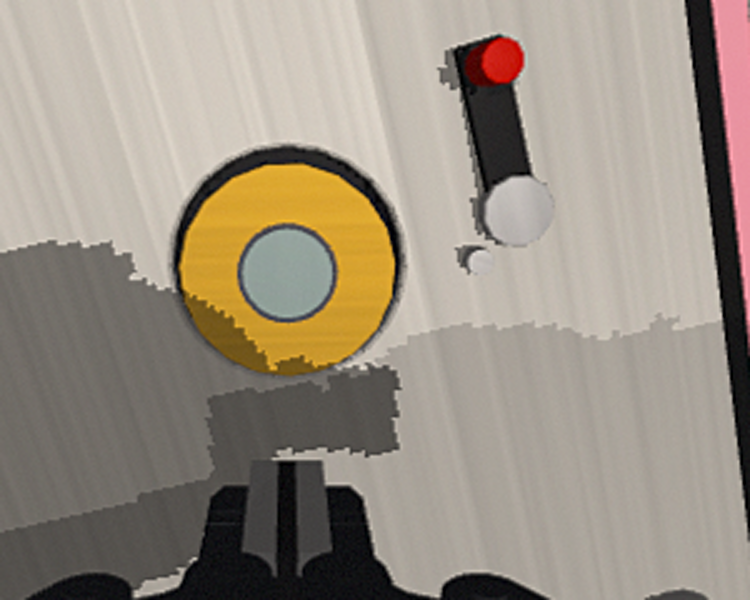

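The disc lies inside the rim all round (crop centre (287,270)), with a wider dark gap in front and nearly flush behind. Check its level numerically.

```bash
python3 - <<'E'
from h import *
C=cam("wrist");p,r,s=pose(); im=cv2.imread("pics/w8.png")
h,sa,v=cv2.split(cv2.cvtColor(im,cv2.COLOR_BGR2HSV)); br=(h>13)&(h<36)&(sa>100); br[:,:260]=0;br[:,370:]=0;br[:100]=0;br[220:]=0
c=cv2.convexHull(blob(br)[0])[:,0]+0.0
for z in(.174,.181):
    P=(onplane(C,c,z)-p)@r.as_matrix()[:,1:]; o,R_=circ(P); e=cv2.fitEllipse(P.astype(np.float32)*1000)
    print(z,"ctr",o.round(4),"R",R_.round(4),"ellipse mm",np.round(e[1],1),round(e[2]),"y",P[:,0].min().round(4),P[:,0].max().round(4),"z",P[:,1].min().round(4),P[:,1].max().round(4))
# rim: sample radially, sub-pixel plate->dark edge on front half
o=c.mean(0); pts=[]
g=cv2.GaussianBlur(v,(3,3),0).astype(float)
for a in np.radians(range(-170,-9,5)):
    rr=np.arange(60,40,-.25); X=o[0]+rr*np.cos(a);Y=o[1]+rr*np.sin(a)
    val=cv2.remap(g.astype(np.float32),X.astype(np.float32)[None],Y.astype(np.float32)[None],1)[0]
    k=np.where(val<110)[0]
    if len(k): pts.append((X[k[0]],Y[k[0]]))
P=(onplane(C,np.array(pts),.175)-p)@r.as_matrix()[:,1:]; print("rim",len(P),circ(P),P[:,1].min())
E
```

```text
0.174 ctr [-0.     -0.0328] R 0.0288 ellipse mm [57.5 57.8] 99 y -0.029 0.0286 z -0.0613 -0.0039
0.181 ctr [-0.     -0.0341] R 0.0279 ellipse mm [55.6 55.9] 99 y -0.0281 0.0277 z -0.0616 -0.0061
rim 33 (array([ 6.75586441e-05, -3.51386314e-02]), np.float64(0.030443948089215852)) -0.06572391329098404
```

The disc reads circular (57.5 × 57.8 mm) at z 0.174, so it lies flat and seated, within about 2 mm of the recess centre. Now the clip: go to the +x side of the post.

Call:
{"op": "arm_command", "data": {"motion": [[0,0.52,-0.66,0,0,0,1],[0,0.52,-0.66,0,0,0,1],[0,0.52,-0.66,0,0,0,1],[0,0,0,0,0,0,1],[0.59,0,0,0,0,0,1],[0.58,0,0,0,0,0,1],[0,0,0,0,0,0,1],[0,0,0,0,0,0,1]]}}

```text
clock: 13.42
tool_pos: [0.6832, -0.0162, 0.3622]
tcp_rot: [0.436, 0.557, 0.436, -0.556]
wrist_force: [0.4, 0.1, 0.8]
width: -0.0003
```

```bash
python3 meas.py w9|head -4
```

```text
tcp [ 0.6832 -0.0162  0.3622] z [-0.24  -0.971 -0.   ] F [0.37 0.07 0.8 ] w -0.0002839393235559736 t 13.425
brass [157.25892857 320.875     ] (array([ 0.59259089, -0.04007466]), np.float64(0.01260556384625249)) 112
red [252.825  284.5125] [[ 0.65309176 -0.017544    0.195     ]]
dark [324. 114.] [0.7037591  0.04549483] 0.03374859261754972 0.016
```

Call:
{"op": "arm_command", "data": {"motion": [[0,-0.096,0.03,0,0,0,1],[0,-0.096,0.03,0,0,0,1],[0,-0.096,0.03,0,0,0,1],[0,-0.096,0.03,0,0,0,1],[0,-0.096,0.03,0,0,0,1],[0,-0.096,0.03,0,0,0,1],[0,0,0,0,0,0,1]]}}

```text
clock: 14.35
tool_pos: [0.6526, -0.0176, 0.3608]
tcp_rot: [-0.436, -0.557, -0.436, 0.557]
wrist_force: [-0.9, 0.5, -0.2]
width: 0.0003
```

Call:
{"op": "arm_command", "data": {"motion": [[0,-0.082,0.036,0,0,0,1],[0,-0.082,0.036,0,0,0,1],[0,-0.082,0.036,0,0,0,1],[0,-0.082,0.036,0,0,0,1],[0,-0.058,0.067,0,0,0,1],[0,-0.058,0.067,0,0,0,1],[0,-0.058,0.067,0,0,0,1],[0,-0.058,0.067,0,0,0,1],[0,0,0,0,0,0,1]]}}

```text
clock: 15.48
tool_pos: [0.6206, -0.0313, 0.3607]
tcp_rot: [-0.436, -0.557, -0.436, 0.557]
wrist_force: [-0.3, 0.5, 0.3]
width: -0.0001
```

```bash
python3 meas.py w10|head -4; python3 - <<'E'
from h import *
im=eyes.capture("side")[:,:,::-1].copy();cv2.imwrite("pics/s10.png",im);C=cam("side")
h,s,v=cv2.split(cv2.cvtColor(im,cv2.COLOR_BGR2HSV))
for c in blob(((h<6)|(h>174))&(s>150)&(v>60),4): print("red",c[:,0].mean(0),onplane(C,c[:,0].mean(0),.19))
E
```

```text
tcp [ 0.6206 -0.0313  0.3607] z [-0.24  -0.971  0.   ] F [-0.26  0.49  0.26] w -9.641702551143705e-05 t 15.475
dark [463. 114.] [0.70177532 0.01517391] 0.03262237395060768 0.0158
```

Call:
{"op": "arm_command", "data": {"motion": [[0,-0.023,0.068,0,0,0,1],[0,-0.023,0.068,0,0,0,1],[0,-0.023,0.068,0,0,0,1],[0,-0.023,0.068,0,0,0,1],[0,0,0,0,0,0,1]]}}

```text
clock: 16.2
tool_pos: [0.6133, -0.0426, 0.3609]
tcp_rot: [0.436, 0.557, 0.436, -0.556]
wrist_force: [3.3, 3.1, -0.1]
width: 0.0002
```

Call:
{"op": "arm_command", "data": {"motion": [[0,0,0.04,0,0,0,1],[0,0,0,0,0,0,1]]}}

```text
clock: 16.45
tool_pos: [0.613, -0.0432, 0.361]
tcp_rot: [0.436, 0.557, 0.437, -0.555]
wrist_force: [5.0, 7.4, -1.1]
width: 0.0002
```

Call:
{"op": "arm_command", "data": {"motion": [[0,0,0.04,0,0,0,1],[0,0,0,0,0,0,1]]}}

```text
clock: 16.7
tool_pos: [0.6128, -0.0438, 0.361]
tcp_rot: [0.436, 0.557, 0.438, -0.554]
wrist_force: [5.1, 9.4, -3.3]
width: -0.0002
```

The force is rising with little motion, so the clip is at its stop. Back off, lift, and move back (-y) to look.

Call:
{"op": "arm_command", "data": {"motion": [[0,0,-0.2,0,0,0,1],[0,0,-0.3,0,0,0,1],[0,0,0,0,0,0,1],[-1,0,0,0,0,0,1],[-1,0,0,0,0,0,1],[0,-0.3,0.9,0,0,0,1],[0,-0.3,0.9,0,0,0,1],[0,0,0.2,0,0,0,1],[0,0,0,0,0,0,1],[0,0,0,0,0,0,1]]}}

```text
clock: 17.95
tool_pos: [0.5656, -0.111, 0.4606]
tcp_rot: [0.436, 0.556, 0.437, -0.556]
wrist_force: [-0.3, -0.2, 0.7]
width: -0.0004
```

```bash
python3 meas.py w11; python3 - <<'E'
import cv2
im=cv2.imread("pics/w11.png"); cv2.imwrite("pics/w11c.png",im)
E
```

```text
tcp [ 0.5656 -0.111   0.4606] z [-0.237 -0.971 -0.001] F [-0.31 -0.23  0.72] w -0.00043308340299145934 t 17.95
brass [332.76956522 129.8173913 ] (array([ 0.58986258, -0.0606281 ]), np.float64(0.026822696148105837)) 230
red [365.4 121.4] [[ 0.61547273 -0.05830417  0.195     ]]
dark [ 70. 206.] [ 0.36744737 -0.07155802] 0.044009961697291336 0.014
dark [175. 121.] [ 0.42770265 -0.02921036] 0.07327383686234311 0.0164
dark [482. 114.] [ 0.70034094 -0.08192473] 0.05236702264931445 0.0254
dark [347. 114.] [ 0.60062156 -0.05843939] 0.03136642848763196 0.0098
dark [320. 213.] [ 0.56790773 -0.12356469] 0.012467270379985795 0.0039
```

View pics/w11c.png

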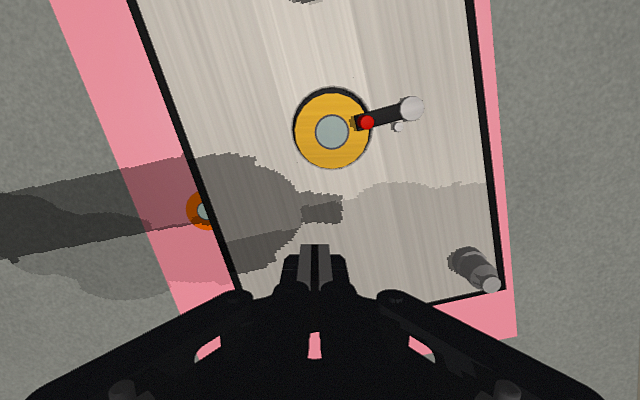

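The clip lies over the insert's edge: post at (367,122), hinge at (411,108), insert at (332,130). The arm is clear of everything, so I hand in.

```bash
python3 -c "
from station import sign_off; print(sign_off())"
```

```text
the job is handed in; nothing more can be done
None
```

I slid the brass insert along the plate with two part-open fingertips until it dropped into the recess. I then pushed the clip's red post round with shut fingers to its stop, backed off, and handed the job in at about 18 s. No verdict is reported at hand-in.

What the last checks showed:
- **Insert:** before I swung the clip, the disc measured circular, 57.5 × 57.8 mm at z = 0.174, so it was flat with its top 1 mm below the plate. Its centre was about 2 mm from the recess centre (limit 4 mm). My rim fit gave 2.3 mm, slightly more than the 2 mm the fit allows, which I put down to pixel error. I did not repeat this measurement after the clip was swung. The last picture showed the insert still lying inside the rim.
- **Clip:** the post ended at about (0.615, -0.058), which puts the arm along the microscope's -x, close to 1.57 rad and over the insert's edge. Force rose to about 10 N at the stop.
- **Dish, objective and bottle:** I planned the moves to keep clear of all three. The objective looked unmoved in the last picture. I did not re-measure it, the dish or the bottle.

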